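Trim the controller and snap its cover on

ROBOT

A 7-joint arm with a two-finger parallel gripper is mounted at the origin on the work surface; the furniture and walls round the work are solid. World frame = base frame: x ahead of the robot, y to its left, z up, the work surface at z = 0. Lengths are in mm, angles in rad, forces in N, time in s.
With the tool pointing down it reaches from about 400 to 875 mm from the base axis. Payload 4.4 kg.
Tool frame: the origin (TCP) lies on the centre line of the jaws, within the pads' length; the fingertips stand 11 mm ahead of it and the grasp point (between the pads) lies 8 mm behind it (ctrl.tips_ahead is the distance from the TCP to the fingertips, in mm); z points along the fingers, y is the line along which they close (so a half turn about z gives the same grasp; the last joint's range is limited). The gripper opens to 85 mm and grips with 20 to 120 N. Pads are 22 mm wide; open, the fingers measure 114 mm over their backs; the gripper's body (76 mm by 85 mm) begins 54 mm behind the grasp point. The pads swing forward as they close: fully open they stand 13 mm farther back than shut.
Start: joints at [-1.255, 0.628, 0.038, 1.517, -0.027, 0.996, -0.02], TCP at [242.162, 603.22, 242.313] pointing down, gripper open.
Joint ranges: [-3.06, 3.06], [-0.37, 2.12], [-1.25, 1.32], [0.18, 2.47], [-1.1, 4.24], [0.23, 1.98], [-2.94, 2.94]. Speed limits (rad/s): [2.57, 2.57, 3.14, 3.14, 3.14, 3.14, 3.14].

INTERFACE

Orientations are given as [roll, pitch, yaw] about the fixed x, y, z axes, in that order (R = Rz(yaw) Ry(pitch) Rx(roll)).
In Python, from cell import ctrl, eyes, job gives the robot as it stands. The module is installed in compiled form; this text tells all that it offers.
- The arm moves only by the tool carry_out, never from a script. Its argument "moves" is a list of rows, each an object of numbers: "tx", "ty", "tz": the shift along the tool's x, y, z as a fraction of full scale; "twist": the turn about the tool's z as a fraction of full scale; "fingers": the opening, from 0 (shut) to 1 (fully open). In form: [{"tx": .., "ty": .., "tz": .., "twist": .., "fingers": ..}, ...]. A call has 1 to 12 rows; each row shifts and turns the commanded pose from where the row before left it, along the tool's axes as they then stand; what a row does not reach is not made up. Full scale, the value 1, is 0.3 m for a shift and pi rad for a turn. A row lasts 1/8 s, in which the tool goes at most 62.5 mm and 10.7 degrees, less where a joint would pass 70% of its speed; a pose out of reach is approached as far as the arm can. A call with a number of a shift or a turn outside -1 to 1 is refused whole. A call with a gripper value outside its range is refused whole. The fingers move at their own pace and stop on an object; the grip force is fixed at half the most. Time passes only in rows, so rows that do not move let the fingers close. It gives the time, the measured TCP pose, the force, the opening and the grip force at its end, in the units of the state.
- ctrl.read_state(): the state, without advancing time (a new reading comes with each control period).
- eyes.get_image(name): name is "scene" or "side" or "wrist"; returns a dict with "color" (384x512x3 uint8, blue, green, red), "fovy" (degrees; the focal length in pixels is half the picture's height over the tangent of half this angle, whatever the lens; pixels are square), "cx", "cy" (the principal point, pixels), "k1" (the pictures are not rectified: a ray, as slopes to the right and down, at radius r is drawn at 1 + k1 r^2 times it, then the intrinsics apply), "world_from_camera" (4x4, takes a point from camera to world coordinates). Camera axes: x right, y up, looking along -z (the intrinsics and any distortion apply to the point x, -y, -z); pixel columns grow to the right and rows downward; lengths in mm; the calibration is good to about 2 mm. A picture is of the moment at which its call begins. There is no depth.
- job.finish_job(): hands the job in; it is judged then, once.
The state is a dict: "clock": time; "qpos": joint angles; "qd": joint speeds; "tau": joint torques, N m; "eef_pos": TCP position; "tool_rot": TCP orientation; "force": force on the tool from outside, world axes, zero at the start; "torque": the same for the moment, N m; "width": finger opening in mm; "gripper_force": force on a finger pad.
Only numpy, scipy, OpenCV 4.12 (cv2) and the standard library are available. Lean on these libraries where they do the work, as an engineer would, in place of code of your own. Each camera call takes 0.05 s, during which the arm holds its last target. There are 200 camera calls.

TASK

On the open controller base, turn the black knob until the tip of the sliding pointer is level with the tip of the index tab across the scale. Then take the loose cover by its rib, set it over the base (either way round) and press it straight down until both spring clips snap over its flanges, and keep pressing firmly so that the sprung seat under it stays squeezed. Finish like that, still holding or pressing the cover down with the gripper, with the pointer still on the index and the tape measure, bolt and pliers left where they are.

Things in the scene. Friction and masses are not known exactly. Their poses are not given: they have to be found in the camera images.
- case: controller base, fixed: grey and dark steel plate 150 x 126 mm, 16 mm high; origin at the centre of its underside, x along the 150 mm, z up. Knob at x -16 mm; scale, pointer and index at x +19 to +50 mm. Four tapered locating pins at x +-48.5, y +-28.5 mm, tops 34 mm above the bench (10 mm diameter, 4 mm at the tip), enter the cover's inner corners with 1.5 mm clearance
- seat_center (a point): centre of the sprung seat's free face, 21 mm above the bench, on the axis of the base; axes as case. The seat is two rubber-faced strips under the cover's long rims; it gives 3 N per mm, at most 5 mm. When the cover is home its underside centre lies on this point or, pressed, up to 5 mm below it
- seat (a joint): how far the sprung seat is pressed down, 0 to 0.005 m; 3000 N/m
- knob_grip (a point): point on the knob's upright axis at a good height to grip, 44 mm above the bench. The knob is round and fluted, 29 mm diameter, from 21 to 54 mm above the bench; it stays where it is left
- knob (a joint): knob angle (rad), 0 at the start, growing counter-clockwise seen from above, range -0.4 to 3.2; each rad moves the pointer 8 mm towards +y of the base. Friction 0.04 N m
- pointer_tip (a point): tip of the pointer's thin steel blade over the scale; the pointer slides along y of the base, driven by the knob
- index_tip (a point): tip of the index tab's thin steel blade, facing the pointer from across the scale, about 1 mm from the pointer's line; it stays put. Aligned means: the same y in the frame of the base
- cover: loose grey hollow cover 116 x 76 mm (84 mm over the flanges along its two long lower edges), open below, 43 mm high, walls 3 mm, 130 g; inside height 40 mm. Origin at the centre of its open underside, x along the 116 mm, z up. Fits either way round
- rib_top (a point): centre of the top of the finger rib on the cover, 65 mm above the cover's underside; the rib is 50 mm long along the cover's x, 12 mm wide, 22 mm high
- tape_measure: tape measure lying on the bench, 43 x 85 x 65 mm, to be left alone
- pliers: pliers, 170 mm long, to be left alone
- clip_left (a joint): how far the spring clip on the base's +y side is pushed outward, 0 (home) to 0.005 m. A steel roller nose in a black housing (top 34 mm above the bench), 43 mm from the base's centre line; it overlaps the cover's flange by 3 mm
- clip_right (a joint): the same on the -y side. Snapping both takes about 8 to 12 N in all, between 11 and 6 mm above the seat; then the force suddenly drops and the rollers return over the flanges
- bolt: hexagon bolt standing on its head, 21 x 18 x 54 mm, to be left alone

How it is judged (in metres and radians):
On the way, in this order (a step that is already met when the one before it is completed fails the run):
1. the pointer is on the index (within 2.5 mm) (y of pointer_tip in the frame of index_tip between -0.0025 and 0.0025 m), for 0.3 s.
2. the cover is snapped on, its underside at the seat (z of cover in the frame of seat_center below 0.0015 m and horizontal distance between cover and seat_center below 0.005 m and angle between cover's own z axis and vertical below 0.06 rad), for 0.2 s.
At the end, for the whole second after the job is handed in: The pointer is within 3 mm of the index; the cover sits on the base, centred within 5 mm, level, under both clips; the gripper's fingers still press on it (over 3 N) and the sprung seat is squeezed by more than 1.7 mm (about 5 N), through the last second (y of pointer_tip in the frame of index_tip between -0.003 and 0.003 m and z of cover in the frame of seat_center below 0 m and horizontal distance between cover and seat_center below 0.005 m and angle between the x axis of cover and the x axis of case, either way round below 0.08 rad and angle between cover's own z axis and vertical below 0.05 rad and value of joint seat above 0.0017 m and contact force between the fingers and cover above 3 N); the arm keeps its last pose, push and grip.
It fails at once if the tape measure, bolt or pliers is shifted by more than 25 mm (distance of any of tape_measure, bolt, pliers from where it was at the start of the episode above 0.025 m).
It also fails if it takes over 72 s, if anything falls off the work surface, if the arm or the gripper's body presses on something with over 40 N, if the wrist force passes 120 N, or if a joint passes its speed limit or range.

## Working session

There is one attempt and no reset: what is moved stays moved. The work goes in short steps, Python scripts to look and compute and a tool call to move; the robot and the scene stay as the last step left them, time stands still between calls to the robot, and variables do not carry over. Pictures are saved under pics/ and viewed, at most 10 in all, crops included, and the job is handed in when it is done.

Besides the shell and the picture viewer there is one more tool, called after "Emit:" as a command line: name --argument value ..., lists and objects as JSON in quotes. carry_out: Moves the arm, as the interface text tells. Its arguments: {"type":"object","properties":{"moves":{"type":"array","items":{"type":"object","properties":{"tx":{"type":"number","minimum":-1,"maximum":1},"ty":{"type":"number","minimum":-1,"maximum":1},"tz":{"type":"number","minimum":-1,"maximum":1},"twist":{"type":"number","minimum":-1,"maximum":1},"fingers":{"type":"number"}}}}},"required":["moves"]}

```bash
mkdir -p pics; cat > h.py <<'E'
import numpy as np, cv2, pickle
from cell import ctrl, eyes, job
def take(n,f):
    im=eyes.get_image(n); pickle.dump(im,open(f'pics/{f}.pkl','wb')); cv2.imwrite(f'pics/{f}.png',im['color']); return im
def load(f): return pickle.load(open(f'pics/{f}.pkl','rb'))
def K(im):
    h=im['color'].shape[0]; f=h/2/np.tan(np.radians(im['fovy'])/2)
    return np.array([[f,0,im['cx']],[0,f,im['cy']],[0,0,1.]]), np.array([im['k1'],0,0,0,0.])
def ray(im,uv):
    k,d=K(im); p=cv2.undistortPoints(np.array([[uv]],float),k,d)[0,0]
    T=np.array(im['world_from_camera']); return T[:3,3], T[:3,:3]@np.array([p[0],-p[1],-1])
def at(im,uv,z):
    o,r=ray(im,uv); return o+r*(z-o[2])/r[2]
def proj(im,P):
    k,d=K(im); T=np.array(im['world_from_camera']); p=(np.atleast_2d(P)-T[:3,3])@T[:3,:3]*[1,-1,-1]
    return cv2.projectPoints(p,np.zeros(3),np.zeros(3),k,d)[0][:,0]
E
python3 - <<'E'
from h import *
ims=[take(n,n+'0') for n in('scene','side','wrist')]
c=np.vstack([np.hstack([ims[0]['color'],ims[1]['color']])]); cv2.imwrite('pics/a.png',cv2.resize(c,(800,300)))
for i in ims: print(i['fovy'],i['cx'],i['cy'],i['k1'],np.array(i['world_from_camera']).round(2).tolist())
print(ctrl.read_state(),ctrl.tips_ahead)
E
```

```text
55.72217766589038 253.9475977788747 184.5782591465194 -0.05667880200769379 [[-0.47, 0.43, -0.77, -104.17], [-0.88, -0.21, 0.43, 486.36], [0.02, 0.88, 0.48, 463.39], [0.0, 0.0, 0.0, 1.0]]
44.39806518088088 255.30869082194224 186.94214853444913 -0.09131606904504222 [[-0.98, 0.13, -0.17, 370.89], [-0.22, -0.63, 0.75, 922.65], [-0.01, 0.77, 0.64, 779.61], [0.0, 0.0, 0.0, 1.0]]
61.194664950641375 255.5392772255479 193.09659415886165 -0.0681218113568822 [[0.37, -0.9, -0.24, 181.82], [0.93, 0.36, 0.1, 628.7], [-0.0, -0.26, 0.97, 373.77], [0.0, 0.0, 0.0, 1.0]]
{'clock': 0.15, 'qpos': array([-1.25480061,  0.62913083,  0.03847424,  1.51811819, -0.02702823,
        0.9963498 , -0.02000864]), 'qd': array([ 0.00111075, -0.0016316 , -0.0005992 , -0.00376026, -0.00114803,
        0.00010257,  0.00161627]), 'tau': array([ 1.74551180e-03, -5.63802874e+01,  1.22784276e+00, -1.93649822e+01,
        1.11697547e-02,  7.35542388e-03, -1.71966258e-05]), 'eef_pos': array([241.98454156, 602.77647523, 241.60908628]), 'tool_rot': array([-3.14010476e+00, -1.33847364e-06,  2.75975248e+00]), 'force': array([ 0.15278669, -0.15342714, -0.00739429]), 'torque': array([ 0.00185141, -0.06138855,  0.04727925]), 'gripper_force': 0.0, 'width': 85.26159962836851} 11.0
```

View pics/scene0.png

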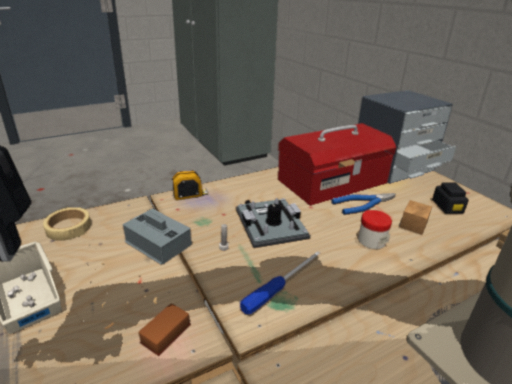

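View pics/side0.png

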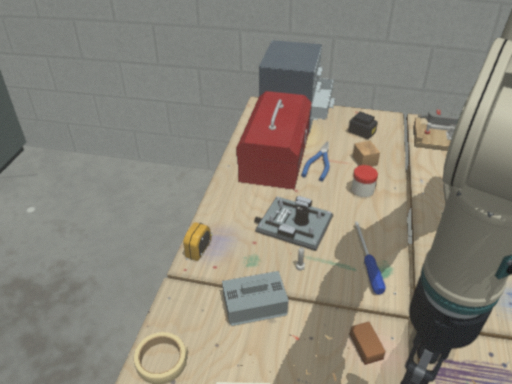

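The scene picture shows the cover at (157,236), the bolt at (224,238) and the base at (272,220). In the side picture they are at (254,297), (300,260) and (295,220), with the tape at (197,240) and the pliers at (318,162). Next I'll enlarge both.

```bash
python3 - <<'E'
from h import *
s=load('side0');c=load('scene0')
a=cv2.resize(s['color'][185:330,210:340],None,fx=4,fy=4,interpolation=3)
b=cv2.resize(c['color'][190:270,115:315],None,fx=4,fy=4,interpolation=3)
cv2.imwrite('pics/b.png',a); cv2.imwrite('pics/c.png',b)
for n,u in dict(base=(294,224),cover=(254,297),bolt=(299,267),tape=(197,245),pliers=(318,165)).items(): print(n,at(s,u,10).round())
for n,u in dict(base=(272,225),bolt=(224,247)).items(): print(n,at(c,u,10).round())
E
```

```text
base [462. 138.  10.]
cover [507. 361.  10.]
bolt [431. 264.  10.]
tape [663. 249.  10.]
pliers [ 434. -101.   10.]
base [440. 137.  10.]
bolt [417. 260.  10.]
```

View pics/b.png

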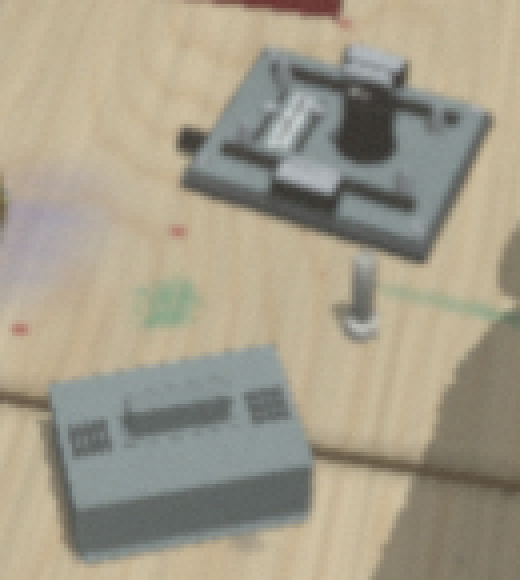

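```bash
python3 - <<'E'
from h import *
s=load('side0')
def q(pts,z):
    P=np.array([at(s,(210+x/4,185+y/4),z) for x,y in pts])[:,:2]
    print('c',P.mean(0).round(1),'edges',[(np.linalg.norm(P[i]-P[i-1]).round(),np.degrees(np.arctan2(*(P[i]-P[i-1])[::-1])).round(1)) for i in range(4)])
q([(270,48),(492,115),(425,245),(185,180)],16)
q([(52,380),(278,346),(313,465),(78,508)],43)
w=load('wrist0');st=ctrl.read_state()
from scipy.spatial.transform import Rotation as R
Rt=R.from_euler('xyz',st['tool_rot']).as_matrix();T=np.array(w['world_from_camera'])
print(Rt.round(3),Rt.T@(T[:3,3]-st['eef_pos']),(Rt.T@T[:3,:3]).round(2))
E
```

```text
c [459.4 133. ] edges [(np.float64(126.0), np.float64(-102.1)), (np.float64(144.0), np.float64(167.0)), (np.float64(115.0), np.float64(76.9)), (np.float64(142.0), np.float64(-8.8))]
c [502.5 369.7] edges [(np.float64(78.0), np.float64(-65.5)), (np.float64(115.0), np.float64(-156.9)), (np.float64(74.0), np.float64(113.3)), (np.float64(113.0), np.float64(24.7))]
[[-0.928  0.373 -0.001]
 [ 0.373  0.928 -0.001]
 [ 0.    -0.001 -1.   ]] [  65.48668657    1.43853612 -132.16416029] [[-0.    0.97  0.26]
 [ 1.    0.    0.  ]
 [ 0.    0.26 -0.97]]
```

Emit:
carry_out --moves '[{"tx": -0.1345,"ty": -0.133},{"tx": -0.1345,"ty": -0.133},{"tx": -0.1345,"ty": -0.133},{"tx": -0.1345,"ty": -0.133},{"tx": -0.1345,"ty": -0.133},{"tx": -0.1345,"ty": -0.133},{"tx": -0.1345,"ty": -0.133},{"tx": -0.1345,"ty": -0.133},{"tx": -0.1345,"ty": -0.133,"tz": 0.1},{"tz": 0.12},{"tz": 0.1,"twist": -0.0556},{}]'

```text
validation failed for argument at $.mo...
```

```bash
python3 - <<'E'
from h import *
w=take('wrist','w1'); st=ctrl.read_state(); print(st['eef_pos'],st['tool_rot'],st['force'])
cv2.imwrite('pics/w1b.png',cv2.resize(w['color'],(800,600),interpolation=3))
E
```

```text
[242.00329893 602.88412331 241.74822798] [-3.14043929e+00 -1.67232296e-05  2.75980253e+00] [-0.5523948   0.07164546  0.20762306]
```

View pics/w1b.png

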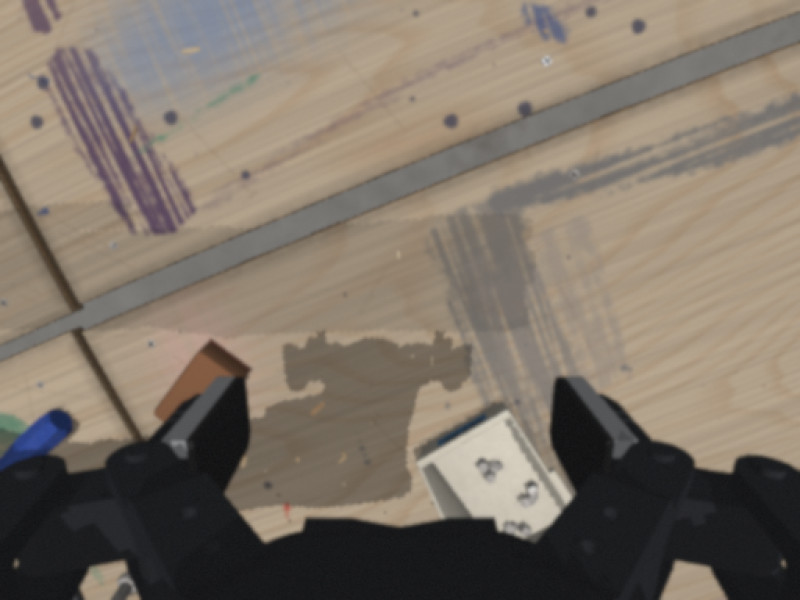

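The move was refused, probably because every key is required. The picture only shows the start area, with the fingertips at (240,400) and (560,400). I'll resend the move with all keys.

Emit:
carry_out --moves '[{"tx": -0.147,"ty": -0.13,"tz": 0,"twist": 0,"fingers": 1},{"tx": -0.147,"ty": -0.13,"tz": 0,"twist": 0,"fingers": 1},{"tx": -0.147,"ty": -0.13,"tz": 0,"twist": 0,"fingers": 1},{"tx": -0.147,"ty": -0.13,"tz": 0,"twist": 0,"fingers": 1},{"tx": -0.147,"ty": -0.13,"tz": 0,"twist": 0,"fingers": 1},{"tx": -0.147,"ty": -0.13,"tz": 0,"twist": 0,"fingers": 1},{"tx": -0.147,"ty": -0.13,"tz": 0,"twist": 0,"fingers": 1},{"tx": -0.147,"ty": -0.13,"tz": 0,"twist": 0,"fingers": 1},{"tx": -0.147,"ty": -0.13,"tz": 0.08,"twist": 0,"fingers": 1},{"tx": 0,"ty": 0,"tz": 0.13,"twist": 0,"fingers": 1},{"tx": 0,"ty": 0,"tz": 0.13,"twist": -0.0556,"fingers": 1},{"tx": 0,"ty": 0,"tz": 0,"twist": 0,"fingers": 1}]'

```text
clock: 1.7
eef_pos: [477.2, 129.7, 138.7]
tool_rot: [-3.139, -0.006, 2.933]
force: [-1.3, -0.1, 0.5]
width: 85.9
gripper_force: 0.0
```

```bash
python3 - <<'E'
from h import *
w=take('wrist','w2'); st=ctrl.read_state(); print(st['eef_pos'],st['tool_rot'],st['force'])
cv2.imwrite('pics/w2b.png',cv2.resize(w['color'],(800,600),interpolation=3))
E
```

```text
[478.64060003 130.19582336 140.24851487] [-3.14053127e+00 -2.27546355e-03  2.93120948e+00] [ 0.34082108 -0.65556765  0.30881022]
```

View pics/w2b.png

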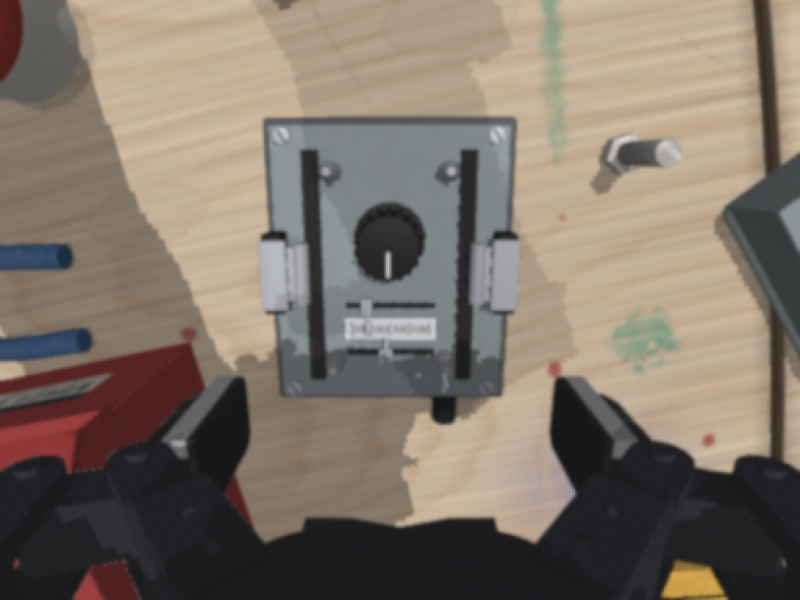

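The wrist picture shows the base squarely: its corners are (265,119), (516,119), (501,396) and (282,396). The knob is at (389,240), the pointer slider at (367,307) and the index at (386,350). I'll zoom in on the scale and fit the base pose.

```bash
python3 - <<'E'
from h import *
from scipy.optimize import least_squares
w=load('w2')
c=w['color'][185:235,212:288]; cv2.imwrite('pics/z2.png',cv2.resize(c,None,fx=10,fy=10,interpolation=cv2.INTER_CUBIC))
px=np.array([(265,119),(516,119),(501,396),(282,396)])*.64
M=np.array([(-75,-63,16),(-75,63,16),(75,63,16),(75,-63,16.)])
def W(p,m): 
    c,s=np.cos(p[2]),np.sin(p[2]); return np.c_[p[0]+c*m[:,0]-s*m[:,1],p[1]+s*m[:,0]+c*m[:,1],m[:,2]]
r=least_squares(lambda p:(proj(w,W(p,M))-px).ravel(),[459,133,-.21]); print(r.x,r.fun.round(1))
np.save('base.npy',r.x)
print('pins',proj(w,W(r.x,np.array([[-48.5,-28.5,34],[-48.5,28.5,34],[-16,0,54]])))/.64,'knob',W(r.x,np.array([[-16.,0,44]])))
E
```

```text
[ 4.61137006e+02  1.29934533e+02 -2.10114153e-01] [-3.6 -2.5  3.5 -2.7  3.   4.  -3.   3.7]
pins [[327.13623928 170.79972023]
 [452.30234172 170.74254715]
 [389.01127756 248.05314915]] knob [[445.48889264 133.2716773   44.        ]]
```

View pics/z2.png

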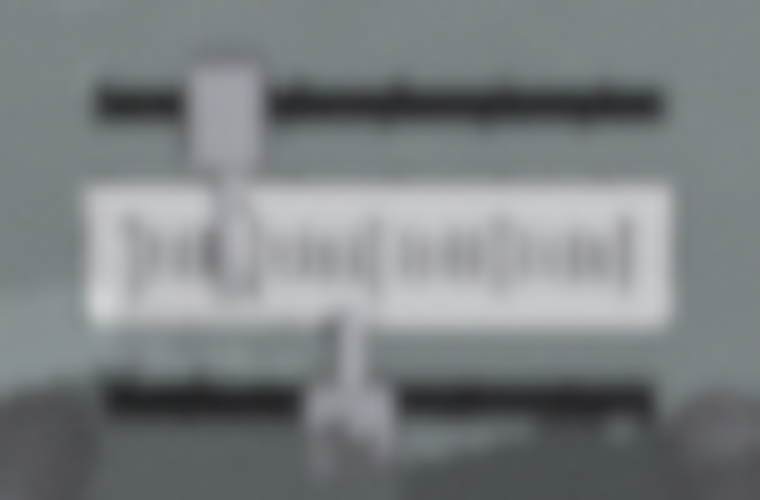

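Pointer tip is at crop (237,275) and index tip at (348,325).

```bash
python3 - <<'E'
from h import *
w=load('w2');b=np.load('base.npy');c,s=np.cos(b[2]),np.sin(b[2])
for n,u in dict(ptr=(237,275),idx=(348,325),sc0=(85,250),sc1=(672,250)).items():
  for z in(20,):
    p=at(w,(212+(u[0]+.5)/10-.5,185+(u[1]+.5)/10-.5),z)[:2]-b[:2]; print(n,z,c*p[0]+s*p[1],-s*p[0]+c*p[1])
E
```

```text
ptr 20 32.68663852277842 -12.135154732948596
idx 20 36.95698281768268 -3.1426946935368223
sc0 20 30.578081685509044 -24.44773002269006
sc1 20 30.524587115915573 23.1721590252993
```

Emit:
carry_out --moves '[{"tx": 0.11,"ty": -0.013,"tz": 0,"twist": 0,"fingers": 0.55},{"tx": 0,"ty": 0,"tz": 0.1,"twist": 0,"fingers": 0.55},{"tx": 0,"ty": 0,"tz": 0.08,"twist": 0,"fingers": 0.55},{"tx": 0,"ty": 0,"tz": 0.08,"twist": 0,"fingers": 0.55},{"tx": 0,"ty": 0,"tz": 0.054,"twist": 0,"fingers": 0.55},{"tx": 0,"ty": 0,"tz": 0,"twist": 0,"fingers": 0.55}]'

```text
clock: 2.5
eef_pos: [446.9, 133.9, 47.2]
tool_rot: [3.141, 0.001, 2.933]
force: [0.9, 0.2, 0.2]
width: 47.0
gripper_force: 0.0
```

```bash
python3 - <<'E'
from h import *
st=ctrl.read_state(); print(st['eef_pos'],st['tool_rot'],st['force'],st['qpos'],st['width'])
E
```

```text
[446.90206057 133.90177631  47.1691375 ] [3.14141774e+00 1.01617889e-03 2.93284821e+00] [0.890544   0.18101647 0.15564928] [-0.35506196  0.72171566  0.00515605  2.16608848 -0.01205166  0.25285879
  1.02252593] 47.04119665341417
```

Emit:
carry_out --moves '[{"tx": 0.003,"ty": -0.001,"tz": 0,"twist": 0,"fingers": 0.2},{"tx": 0,"ty": 0,"tz": 0,"twist": 0,"fingers": 0.2},{"tx": 0,"ty": 0,"tz": 0,"twist": 0,"fingers": 0.2},{"tx": 0,"ty": 0,"tz": 0,"twist": 0,"fingers": 0.2}]'

```text
clock: 3.0
eef_pos: [445.7, 131.1, 48.3]
tool_rot: [-3.14, 0.002, 2.931]
force: [-0.3, -7.0, 7.5]
width: 26.6
gripper_force: 58.6
```

Emit:
carry_out --moves '[{"tx": 0,"ty": 0,"tz": 0,"twist": -0.045,"fingers": 0.2},{"tx": 0,"ty": 0,"tz": 0,"twist": -0.045,"fingers": 0.2},{"tx": 0,"ty": 0,"tz": 0,"twist": -0.045,"fingers": 0.2},{"tx": 0,"ty": 0,"tz": 0,"twist": -0.045,"fingers": 0.2},{"tx": 0,"ty": 0,"tz": 0,"twist": -0.045,"fingers": 0.2},{"tx": 0,"ty": 0,"tz": 0,"twist": -0.045,"fingers": 0.2},{"tx": 0,"ty": 0,"tz": 0,"twist": -0.045,"fingers": 0.2},{"tx": 0,"ty": 0,"tz": 0,"twist": -0.043,"fingers": 0.2},{"tx": 0,"ty": 0,"tz": 0,"twist": 0,"fingers": 0.2},{"tx": 0,"ty": 0,"tz": 0,"twist": 0,"fingers": 0.2}]'

```text
clock: 4.25
eef_pos: [445.5, 131.4, 48.3]
tool_rot: [-3.139, -0.002, -2.226]
force: [-1.4, -4.3, 8.2]
width: 27.1
gripper_force: 58.8
```

Emit:
carry_out --moves '[{"tx": 0,"ty": 0,"tz": 0,"twist": 0,"fingers": 0.6},{"tx": 0,"ty": 0,"tz": 0,"twist": 0,"fingers": 0.6},{"tx": 0,"ty": 0,"tz": -0.05,"twist": 0,"fingers": 0.6},{"tx": 0,"ty": 0,"tz": -0.13,"twist": 0,"fingers": 1},{"tx": 0,"ty": 0,"tz": -0.13,"twist": 0.0511,"fingers": 1},{"tx": 0,"ty": 0,"tz": 0,"twist": 0.0511,"fingers": 1},{"tx": 0,"ty": 0,"tz": 0,"twist": 0.0511,"fingers": 1},{"tx": 0,"ty": 0,"tz": 0,"twist": 0.0511,"fingers": 1},{"tx": 0,"ty": 0,"tz": 0,"twist": 0.0511,"fingers": 1},{"tx": 0,"ty": 0,"tz": 0,"twist": 0.0511,"fingers": 1},{"tx": 0,"ty": 0,"tz": 0,"twist": 0.0511,"fingers": 1},{"tx": -0.11,"ty": 0,"tz": 0,"twist": 0,"fingers": 1}]'

```text
clock: 5.75
eef_pos: [475.6, 127.7, 139.7]
tool_rot: [-3.141, -0.002, 2.937]
force: [0.5, -0.2, 0.6]
width: 85.8
gripper_force: 0.0
```

```bash
python3 - <<'E'
from h import *
w=take('wrist','w3'); st=ctrl.read_state(); print(st['eef_pos'],st['tool_rot'],st['force'],st['qpos'])
c=w['color'][185:240,212:292]; cv2.imwrite('pics/z3.png',cv2.resize(c,None,fx=10,fy=10,interpolation=cv2.INTER_CUBIC))
E
```

```text
[483.04565434 126.39572508 140.25591445] [3.13952018 0.00643263 2.93441824] [ 6.24361928 -0.16180541  0.61444747] [-0.28234246  0.56795993 -0.04465982  2.03573131  0.0501854   0.53230035
  1.00054282]
```

View pics/z3.png

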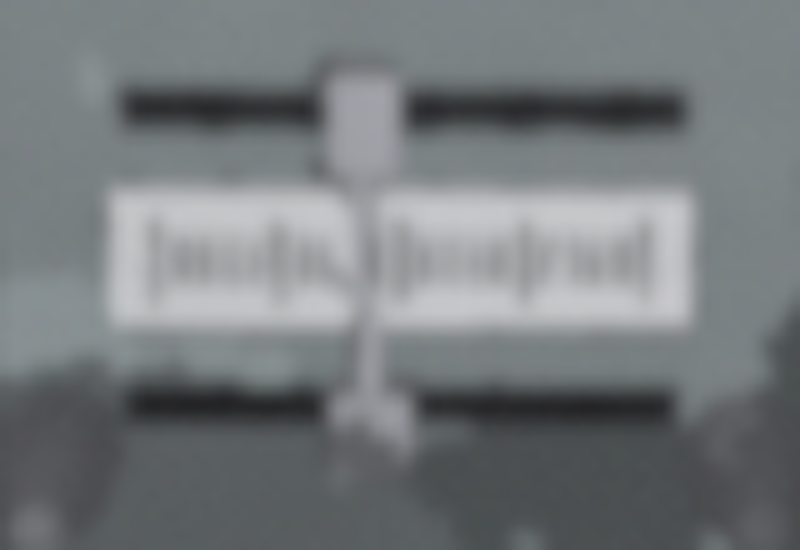

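The pointer tip (366) and the index tip (370) are now in line, within 0.5 mm. Next is the cover.

Emit:
carry_out --moves '[{"tx": 0.0176,"ty": 0.161,"tz": -0.03,"twist": 0,"fingers": 1},{"tx": 0.0176,"ty": 0.161,"tz": -0.03,"twist": 0,"fingers": 1},{"tx": 0.0176,"ty": 0.161,"tz": 0,"twist": 0,"fingers": 1},{"tx": 0.0176,"ty": 0.161,"tz": 0,"twist": 0,"fingers": 1},{"tx": 0.0176,"ty": 0.161,"tz": 0,"twist": 0,"fingers": 1},{"tx": 0,"ty": 0,"tz": 0,"twist": -0.05,"fingers": 1},{"tx": 0,"ty": 0,"tz": 0,"twist": -0.05,"fingers": 1},{"tx": 0,"ty": 0,"tz": 0,"twist": -0.05,"fingers": 1},{"tx": 0,"ty": 0,"tz": 0,"twist": -0.05,"fingers": 1},{"tx": 0,"ty": 0,"tz": 0,"twist": 0,"fingers": 1},{"tx": 0,"ty": 0,"tz": 0,"twist": 0,"fingers": 1}]'

```text
clock: 7.18
eef_pos: [501.1, 368.4, 157.6]
tool_rot: [3.141, 0.0, -2.722]
force: [0.1, -0.4, -0.6]
width: 85.1
gripper_force: 0.0
```

```bash
python3 - <<'E'
from h import *
w=take('wrist','w4'); st=ctrl.read_state(); print(st['eef_pos'],st['tool_rot'],st['force'],st['qpos'])
cv2.imwrite('pics/w4b.png',cv2.resize(w['color'],(800,600),interpolation=3))
E
```

```text
[501.09377081 368.482926   157.56332551] [ 3.14158896e+00  1.50819072e-04 -2.72155941e+00] [ 0.15404378  0.16966037 -0.46987372] [-0.56165681  0.69052839 -0.19261949  1.67700957  0.17246696  0.7905307
  1.1580177 ]
```

View pics/w4b.png

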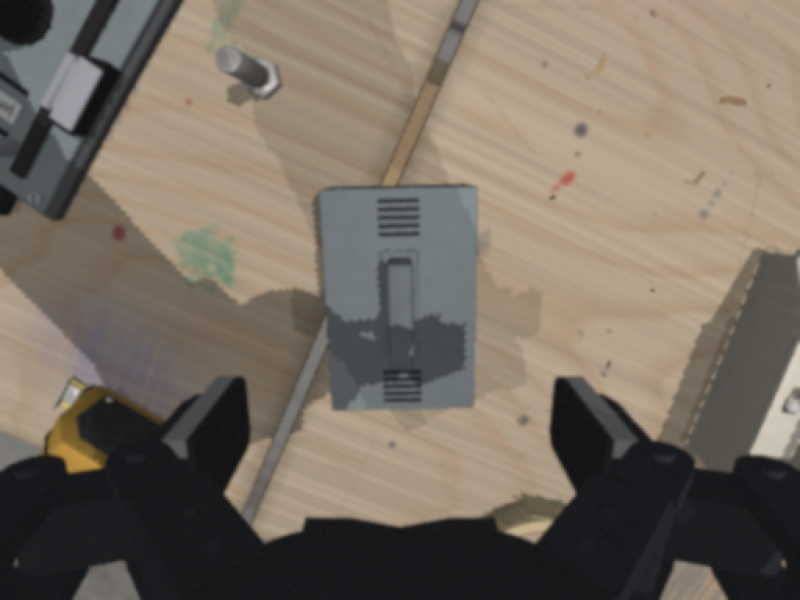

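The cover's top corners are at (321,190), (476,186), (473,405) and (333,409), nearly aligned with the tool. The bolt is at (245,65).

```bash
python3 - <<'E'
from h import *
from scipy.optimize import least_squares
w=load('w4')
px=np.array([(321,190),(476,186),(473,405),(333,409)])*.64
M=np.array([(58,-38,43),(58,38,43),(-58,38,43),(-58,-38,43.)])*[-1,1,1]
def W(p,m): 
    c,s=np.cos(p[2]),np.sin(p[2]); return np.c_[p[0]+c*m[:,0]-s*m[:,1],p[1]+s*m[:,0]+c*m[:,1],m[:,2]]
r=least_squares(lambda p:(proj(w,W(p,M))-px).ravel(),[502,370,.42]); p=r.x; print(p,r.fun.round(1))
print(proj(w,W(p,np.array([[-25.,-6,65],[-25,6,65],[25,6,65]])))/.64)
st=ctrl.read_state(); y=st['tool_rot'][2]; d=p[:2]-st['eef_pos'][:2]
print('tool dx,dy',d@[np.cos(y),np.sin(y)],d@[np.sin(y),-np.cos(y)],'yaw diff',(p[2]-y)%np.pi)
E
```

```text
[5.02751645e+02 3.71574586e+02 4.41351805e-01] [-1.5 -0.8  1.2 -0.6  0.7  1.3 -0.4  0.7]
[[386.48711836 263.65452174]
 [413.1584928  263.05701827]
 [414.78883782 366.72718636]]
tool dx,dy -2.77451513683534 2.1468529197460864 yaw diff 0.021318557455048737
```

Emit:
carry_out --moves '[{"tx": -0.0093,"ty": 0.001,"tz": 0.1,"twist": -0.0068,"fingers": 0.5},{"tx": 0,"ty": 0,"tz": 0.1,"twist": 0,"fingers": 0.5},{"tx": 0,"ty": 0,"tz": 0.08,"twist": 0,"fingers": 0.5},{"tx": 0,"ty": 0,"tz": 0.055,"twist": 0,"fingers": 0.5},{"tx": 0,"ty": 0,"tz": 0,"twist": 0,"fingers": 0.5},{"tx": 0,"ty": 0,"tz": 0,"twist": 0,"fingers": 0.5}]'

```text
clock: 7.98
eef_pos: [504.1, 370.3, 57.8]
tool_rot: [3.141, 0.001, -2.698]
force: [0.2, -0.1, 0.2]
width: 42.7
gripper_force: 0.0
```

Emit:
carry_out --moves '[{"tx": 0,"ty": 0,"tz": 0,"twist": 0,"fingers": 0},{"tx": 0,"ty": 0,"tz": 0,"twist": 0,"fingers": 0},{"tx": 0,"ty": 0,"tz": 0,"twist": 0,"fingers": 0},{"tx": 0,"ty": 0,"tz": 0,"twist": 0,"fingers": 0},{"tx": 0,"ty": 0,"tz": 0,"twist": 0,"fingers": 0},{"tx": 0,"ty": 0,"tz": 0,"twist": 0,"fingers": 0}]'

```text
clock: 8.72
eef_pos: [504.1, 370.2, 58.1]
tool_rot: [3.141, 0.002, -2.698]
force: [-0.2, -0.6, 6.3]
width: 10.3
gripper_force: 61.7
```

Emit:
carry_out --moves '[{"tx": 0,"ty": 0,"tz": -0.07,"twist": 0,"fingers": 0},{"tx": 0,"ty": 0,"tz": -0.1,"twist": 0,"fingers": 0},{"tx": 0,"ty": 0,"tz": -0.1,"twist": 0,"fingers": 0},{"tx": 0,"ty": 0,"tz": 0,"twist": 0.05,"fingers": 0},{"tx": 0,"ty": 0,"tz": 0,"twist": 0.05,"fingers": 0},{"tx": 0,"ty": 0,"tz": 0,"twist": 0.05,"fingers": 0},{"tx": 0,"ty": 0,"tz": 0,"twist": 0.055,"fingers": 0},{"tx": 0,"ty": 0,"tz": 0,"twist": 0,"fingers": 0},{"tx": 0,"ty": 0,"tz": 0,"twist": 0,"fingers": 0}]'

```text
clock: 9.85
eef_pos: [503.4, 369.8, 137.9]
tool_rot: [-3.141, -0.0, 2.944]
force: [-0.8, 0.0, -0.4]
width: 10.1
gripper_force: 60.7
```

```bash
python3 - <<'E'
from h import *
st=ctrl.read_state(); y=st['tool_rot'][2]
print(st['eef_pos'],y,st['force'],st['torque'],st['width'])
d=np.array([461.1,128.0])-st['eef_pos'][:2]
print(d@[np.cos(y),np.sin(y)]/300,d@[np.sin(y),-np.cos(y)]/300,'turn',np.pi-.2101-y)
E
```

```text
[503.35217484 369.79070889 137.87183541] 2.9439600614130104 [-0.83112924  0.02555344 -0.38556188] [-0.05141695 -0.01067403  0.00185201] 10.092539409858635
-0.020151854660511292 -0.817934012766681 turn -0.012467407823217425
```

Emit:
carry_out --moves '[{"tx": -0.004,"ty": -0.1636,"tz": 0,"twist": 0,"fingers": 0},{"tx": -0.004,"ty": -0.1636,"tz": 0,"twist": 0,"fingers": 0},{"tx": -0.004,"ty": -0.1636,"tz": 0,"twist": 0,"fingers": 0},{"tx": -0.004,"ty": -0.1636,"tz": 0,"twist": 0,"fingers": 0},{"tx": -0.004,"ty": -0.1636,"tz": 0,"twist": 0.004,"fingers": 0},{"tx": 0,"ty": 0,"tz": 0,"twist": 0,"fingers": 0},{"tx": 0,"ty": 0,"tz": 0,"twist": 0,"fingers": 0},{"tx": 0,"ty": 0,"tz": 0,"twist": 0,"fingers": 0}]'

```text
clock: 10.85
eef_pos: [460.9, 129.7, 138.1]
tool_rot: [3.14, 0.0, 2.931]
force: [0.3, 0.5, -1.6]
width: 10.6
gripper_force: 60.7
```

```bash
python3 - <<'E'
from h import *
from scipy.spatial.transform import Rotation as R
w=take('wrist','w5'); st=ctrl.read_state(); y=st['tool_rot'][2]
print(st['eef_pos'],st['tool_rot'],st['force'],st['width'])
d=np.array([461.1,128.0])-st['eef_pos'][:2]
print(d@[np.cos(y),np.sin(y)]/300,d@[np.sin(y),-np.cos(y)]/300,'turn',np.pi-.2101-y)
cv2.imwrite('pics/w5b.png',cv2.resize(w['color'],(800,600),interpolation=3))
E
```

```text
[460.79217622 129.67390903 138.00435023] [3.14062239e+00 2.40450060e-04 2.93125034e+00] [-0.76371807 -0.2507648  -1.34292479] 10.219272178455377
-0.002168474950134206 -0.0052424775576016686 turn 0.00024231281508280134
```

View pics/w5b.png

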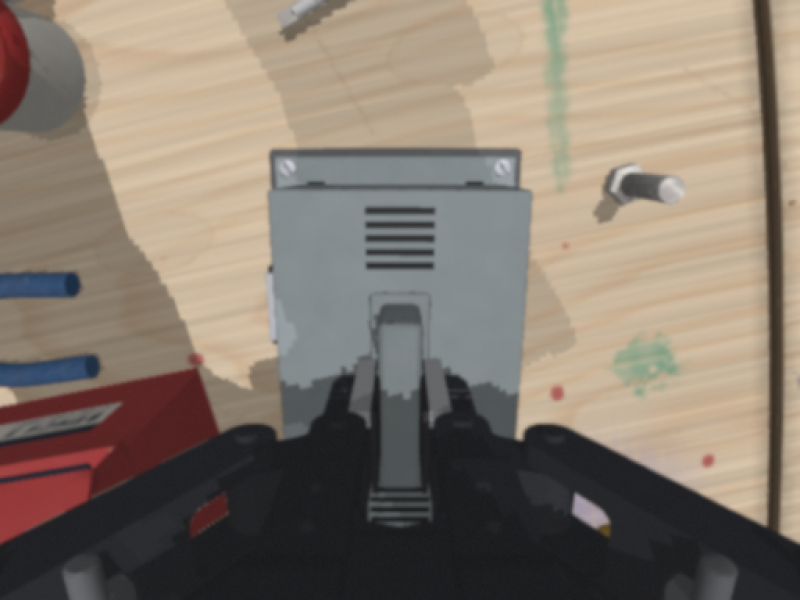

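The carried cover's far corners are at (270,188) and (531,188), and the base's far corners at (271,151) and (520,151), so they are nearly lined up. I'll work out the offset.

```bash
python3 - <<'E'
from h import *
w=load('w5'); y=2.93125; e=np.array([460.8,129.7])
ax=np.array([[np.cos(y),np.sin(y)],[np.sin(y),-np.cos(y)]])
for n,u,z in [('cL',(270,188),123),('cR',(531,188),123),('bL',(271,153),16),('bR',(520,153),16),('rib',(400,306),145)]:
    print(n,ax@(at(w,np.array(u)*.64,z)[:2]-e))
w=load('w2');e=np.array([478.6,130.2])
for n,u,z in [('bL',(265,119),16),('bR',(516,119),16)]:print(n,ax@(at(w,np.array(u)*.64,z)[:2]-e))
E
```

```text
cL [ 59.46967192 -35.27299774]
cR [59.41753067 39.3210117 ]
bL [ 72.08870035 -60.49047654]
bR [71.97031253 60.47609849]
rib [30.5412786   1.79035758]
bL [ 90.1414327  -64.30971457]
bR [90.06265746 56.5163313 ]
```

Emit:
carry_out --moves '[{"tx": -0.005,"ty": -0.0067,"tz": 0,"twist": 0,"fingers": 0},{"tx": 0,"ty": 0,"tz": 0.05,"twist": 0,"fingers": 0},{"tx": 0,"ty": 0,"tz": 0.05,"twist": 0,"fingers": 0},{"tx": 0,"ty": 0,"tz": 0.04,"twist": 0,"fingers": 0},{"tx": 0,"ty": 0,"tz": 0.02,"twist": 0,"fingers": 0},{"tx": 0,"ty": 0,"tz": 0,"twist": 0,"fingers": 0},{"tx": 0,"ty": 0,"tz": 0,"twist": 0,"fingers": 0}]'

```text
clock: 11.78
eef_pos: [461.9, 126.1, 90.2]
tool_rot: [3.141, 0.001, 2.929]
force: [-0.3, 0.5, -0.5]
width: 10.6
gripper_force: 60.7
```

Emit:
carry_out --moves '[{"tx": 0,"ty": 0.004,"tz": 0,"twist": 0,"fingers": 0},{"tx": 0,"ty": 0,"tz": 0,"twist": 0,"fingers": 0}]'

```text
clock: 12.02
eef_pos: [461.8, 127.0, 90.0]
tool_rot: [-3.142, -0.0, 2.929]
force: [-0.3, -0.8, -0.7]
width: 10.7
gripper_force: 60.7
```

Emit:
carry_out --moves '[{"tx": 0,"ty": 0,"tz": 0.005,"twist": 0,"fingers": 0},{"tx": 0,"ty": 0,"tz": 0.005,"twist": 0,"fingers": 0},{"tx": 0,"ty": 0,"tz": 0,"twist": 0,"fingers": 0}]'

```text
clock: 12.4
eef_pos: [462.5, 127.2, 87.5]
tool_rot: [3.141, 0.001, 2.929]
force: [-0.5, 0.2, 3.9]
width: 10.6
gripper_force: 61.5
```

Emit:
carry_out --moves '[{"tx": 0,"ty": 0,"tz": 0.007,"twist": 0,"fingers": 0},{"tx": 0,"ty": 0,"tz": 0.007,"twist": 0,"fingers": 0},{"tx": 0,"ty": 0,"tz": 0,"twist": 0,"fingers": 0}]'

```text
clock: 12.78
eef_pos: [461.9, 127.0, 82.3]
tool_rot: [-3.142, -0.0, 2.928]
force: [2.0, 0.2, -4.3]
width: 10.2
gripper_force: 60.2
```

Emit:
carry_out --moves '[{"tx": 0,"ty": 0,"tz": 0.007,"twist": 0,"fingers": 0},{"tx": 0,"ty": 0,"tz": 0.007,"twist": 0,"fingers": 0},{"tx": 0,"ty": 0,"tz": 0,"twist": 0,"fingers": 0},{"tx": 0,"ty": 0,"tz": 0,"twist": 0,"fingers": 0}]'

```text
clock: 13.28
eef_pos: [461.5, 126.9, 78.7]
tool_rot: [-3.141, -0.0, 2.928]
force: [-0.1, 0.3, -0.4]
width: 10.9
gripper_force: 60.8
```

Emit:
carry_out --moves '[{"tx": 0,"ty": 0,"tz": 0.006,"twist": 0,"fingers": 0},{"tx": 0,"ty": 0,"tz": 0.006,"twist": 0,"fingers": 0},{"tx": 0,"ty": 0,"tz": 0,"twist": 0,"fingers": 0},{"tx": 0,"ty": 0,"tz": 0,"twist": 0,"fingers": 0},{"tx": 0,"ty": 0,"tz": 0,"twist": 0,"fingers": 0}]'

```text
clock: 13.9
eef_pos: [461.7, 126.9, 75.6]
tool_rot: [-3.142, 0.0, 2.928]
force: [-3.2, -0.3, 8.8]
width: 10.6
gripper_force: 62.0
```

Emit:
carry_out --moves '[{"tx": 0,"ty": 0,"tz": 0.002,"twist": 0,"fingers": 0},{"tx": 0,"ty": 0,"tz": 0,"twist": 0,"fingers": 0},{"tx": 0,"ty": 0,"tz": 0,"twist": 0,"fingers": 0},{"tx": 0,"ty": 0,"tz": 0,"twist": 0,"fingers": 0}]'

```text
clock: 14.4
eef_pos: [461.7, 126.9, 75.1]
tool_rot: [-3.142, 0.0, 2.928]
force: [-2.7, 0.3, 10.1]
width: 10.6
gripper_force: 62.2
```

```bash
python3 - <<'E'
from h import *
w=take('side','s6');take('wrist','w6'); st=ctrl.read_state(); print(st['eef_pos'],st['tool_rot'],st['force'],st['torque'],st['width'])
a=cv2.resize(w['color'][150:290,190:350],(400,350),interpolation=3)
b=cv2.resize(load('w6')['color'],(400,300)); cv2.imwrite('pics/f.png',np.hstack([a,np.vstack([b,np.zeros((50,400,3),np.uint8)])]))
E
```

```text
[461.74187952 126.93855928  75.13301649] [3.14159007e+00 1.98891916e-04 2.92841556e+00] [-2.18994282 -0.50625949  9.52235897] [-0.10263496  0.5406522   0.00974264] 10.805569849224188
```

View pics/f.png

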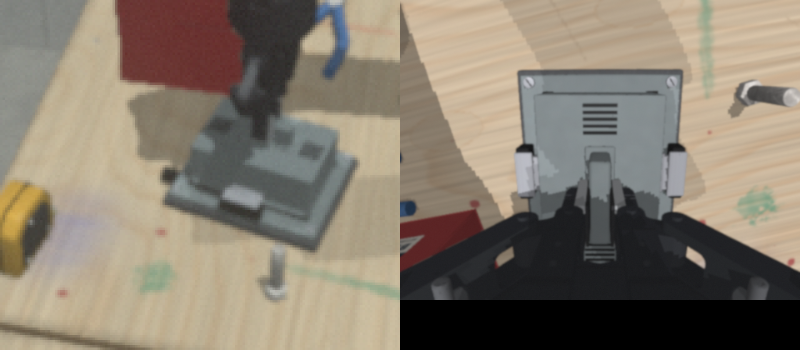

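The final picture shows the cover seated square between both clips, with the bolt and tape where they were. The press is steady at about 10 N, so I'm handing in.

```bash
python3 -c "
from cell import job
print(job.finish_job())"
```

```text
the job is handed in; nothing more can be done
None
```

I handed the job in at about 14 s on the clock: pointer set on the index (within about 0.5 mm in the picture taken before the cover went on), cover snapped under both clips and still held down at about 10 N, and the tape measure, bolt and pliers not touched; no verdict was returned.

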